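# Close up the blood-tube racks in their carrier and shut its end flap

### The arm

A 7-joint arm with a two-finger parallel gripper is mounted at the origin on a cart in front of the work surface, level with it; the furniture and walls round the work are solid. World frame = base frame: x ahead of the robot, y to its left, z up, the work surface at z = 0. Lengths are in m, angles in rad, forces in N, time in s.
With the tool pointing down it reaches from about 0.425 to 0.925 m from the base axis. Payload 6.8 kg.
Tool frame: the origin (TCP) lies between the finger pads; the fingertips stand 22 mm ahead of it and the grasp point (between the pads) lies 3 mm ahead of it; z points along the fingers, y is the line along which they close (so a half turn about z gives the same grasp; the last joint's range is limited). The gripper opens to 85 mm and grips with 20 to 120 N. Pads are 22 mm wide; open, the fingers measure 114 mm over their backs; the gripper's body (76 mm by 85 mm) begins 54 mm behind the grasp point. The pads swing forward as they close: fully open they stand 13 mm farther back than shut.
Start: joints at [0.998, 0.477, 0.022, 1.555, -0.011, 1.109, -0.083], TCP at [0.303, -0.603, 0.253] pointing down, gripper open.
Joint ranges: [-2.96, 2.96], [-0.34, 2.1], [-1.41, 1.46], [0.24, 2.44], [-1.37, 4.51], [0.17, 1.92], [-2.96, 2.96]. Speed limits (rad/s): [2.39, 2.39, 3.14, 3.14, 3.14, 3.14, 3.14].

### API

Orientations are given as a unit quaternion [w, x, y, z].
In Python, from station import bot gives the robot as it stands.
- The arm moves only by the tool servo_tool, never from a script. Its argument "motion" is a list that holds one entry, the list of rows, each a list of 5 numbers: the opening, from 0 (shut) to 1 (fully open), then the shift along the world's x, y, z each as a share of 0.04 m, from -1 to 1, then the turn about the world's z as a share of 0.12 rad, from -1 to 1. A call has 1 to 20 rows; each row shifts and turns the commanded pose from where the row before left it; what a row does not reach is not made up. A row lasts 1/10 s, in which the tool goes at most 50 mm and 8.59 degrees, less where a joint would pass 70% of its speed; a pose out of reach is approached as far as the arm can. A call with a number of a shift or a turn outside -1 to 1 is refused whole. A call with a gripper value outside its range is refused whole. The fingers move at their own pace and stop on an object; "newtons" is the grip in N (left out, the last holds). Time passes only in rows, so rows that do not move let the fingers close. It gives the time, the measured TCP pose, the force, the opening and the grip force at its end, in the units of the state.
- bot.get_obs(): the state, without advancing time (a new reading comes with each control period).
- bot.read_camera(name): name is "side" or "top" or "wrist"; returns (picture, depth): 400x640x3 uint8, red, green, blue; 400x640 float32, m along the optical axis (not along the pixel's ray), 0 where there is no reading.
- bot.get_calibration(name): a dict with "fovy" (degrees; the focal length in pixels is half the picture's height over the tangent of half this angle, whatever the lens; pixels are square), "cx", "cy" (the principal point, pixels), "view" (4x4, takes a point from world to camera coordinates). Camera axes: x right, y down, z forward; pixel columns grow to the right and rows downward; lengths in m; the calibration is good to about 2 mm. A picture is of the moment at which its call begins: read the wrist's pose just before it. get_calibration takes no time and is no camera call; for the wrist camera it gives the pose at the moment of the call.
- bot.hand_in(): hands the job in; it is judged then, once.
The state is a dict: "t": time; "q": joint angles; "joint_vel": joint speeds; "joint_torque": joint torques, N m; "eef_pos": TCP position; "tool_rot": TCP orientation; "contact_force": force on the tool from outside, world axes, zero at the start; "torque": the same for the moment, N m; "gripper_width": opening from 0.0 (shut) to 1.0 (fully open); "grasp_force": force on a finger pad.
Only numpy, scipy, OpenCV 4.12 (cv2) and the standard library are available. Lean on these libraries where they do the work, as an engineer would, in place of code of your own. Each camera call takes 0.05 s, during which the arm holds its last target. There are 200 camera calls.

### The job

Get the rack carrier ready to be carried: take out the white bottle that somebody left standing between the two blood-tube racks and stand it upright on the bench, off the carrier. Slide the loose rack along the carrier, without lifting or tipping it, until it sits flush against the other rack with no gap left, then fold the carrier's end flap right down behind it so that it holds the row tight. Leave the other things on the bench alone.

Things in the scene. Friction and masses are not known exactly. Their poses are not given: they have to be found in the camera images.
- carrier: Low white and grey carrier fixed on the bench. Origin under its middle, x the way the loose rack is pushed (world +y within 13 degrees). End stop, top 58 mm above the bench, inner face at x = +100 mm; open end with the flap at x = -122 mm. Flat floor 6 mm above the bench. Side guides along x, tops 34 mm above the bench, inner faces at y = +-114 mm, outside (with carrying lips) y = +-132 mm
- rack_home: Orange tube rack full of capped blood tubes, standing loose on the carrier's floor against the end stop. 56 mm (its x) x 220 mm (its y) x 86 mm tall: a block to 65 mm, above it the tubes, 48 x 200 mm. 0.34 kg. Origin in the middle of its underside; its x lies along the carrier's x
- rack_loose: The loose rack, same make and size, on the carrier's floor, 57 to 66 mm short of rack_home and askew by up to 0.06 rad. Origin in the middle of its underside, x towards rack_home; flush, it stands 56 mm from it, centre to centre. 0.27 to 0.44 kg. Slides with friction 0.48 to 0.72: pushed higher than 39 mm above the floor it may tip
- stray_bottle: White round plastic bottle with a white screw cap, upright in the gap between the racks on the carrier's floor. 42 mm diameter, 125 mm tall; the fixed cap, 33 mm in diameter, is the top 20 mm (105 to 125 mm), stands clear above the racks and can be gripped from any side. 0.07 to 0.13 kg. Origin in the middle of its underside, z up
- flap (a joint): End flap's hinge, rad: 0 = folded down level towards the racks, pi/2 = upright, 2.3 to 2.6 (start) = leaning open outward. Stiff (0.07 N m), stays put. Aluminium, 222 mm wide, blue thumb pad: two side arms and a 3 mm plate 46 to 95 mm from the hinge line, edge rolled to 8 mm; open between the arms nearer in. Goes right down only if the racks are tight, its edge then 1.5 mm behind the loose one
- flap_hinge (a point): Point on the flap's hinge line, midway between the side guides, fixed to the carrier: at x = -108.5 mm, y = 0 in the carrier's frame, 24 mm above the bench. The hinge line runs along the carrier's y
- flap_edge (a point): Middle of the flap's free edge, 95 mm from the hinge line; moves with the flap. Push the flap over from outside until it leans well in (below about 0.7 rad), then press it down: pressed straight from above while steeper, its edge may bind on a grippy fingertip
- oil_bottle: Small white bottle, 33 mm diameter, 75 mm tall, between the microscopes. Bystander; origin under its middle
- cell_counter: Dark grey five-key tally counter, 70 x 150 x 38 mm, on the bench to the right. Bystander; origin under its middle
- timer: White countdown timer, 62 x 62 x 18 mm, on the bench to the left of the carrier. Bystander; origin under its middle
- yellow_pot: Specimen pot with a yellow screw lid, 63 mm diameter, 64 mm tall, on the bench at the front right; the bench between it and the open flap is free. Bystander; origin under its middle
- microscope_1: White binocular microscope on the left, fixed, 393 mm tall, on the bench's front part between the robot and the work (footprint about x 0.25 to 0.47 m, y 0.12 to 0.27 m). Reach over it or past it, with nothing touching. Origin under its middle
- microscope_2: White binocular microscope on the right, fixed, 393 mm tall, on the bench's front part between the robot and the work (footprint about x 0.25 to 0.47 m, y -0.28 to -0.08 m). Reach over it or past it, with nothing touching. Origin under its middle
- desk_fan: Tall white desk fan at the far left, fixed, 584 mm tall, head about 380 mm wide, close to where the tool starts: raise and draw back the tool before swinging to the right. Origin under its foot

How it is judged:
At the end, for the whole second after the job is handed in: Both racks level on the carrier's floor, the loose one flush on the other (gap under 2.5 mm, parallel within 0.02 rad), that one within 4 mm of the end stop; flap folded down (below 0.08 rad); the white bottle upright and still on the bench, off the carrier (x of rack_loose in the frame of rack_home between -0.0585 and -0.05 m and angle between the x axis of rack_loose and the x axis of rack_home, either way round below 0.02 rad and x of rack_home in the frame of carrier above 0.068 m and angle between the x axis of rack_home and the x axis of carrier, either way round below 0.03 rad and z of each of rack_loose, rack_home in the frame of carrier below 0.01 m and angle between each of rack_loose, rack_home's own z axis and vertical below 0.04 rad and value of joint flap below 0.08 rad and height (world z) of stray_bottle between -0.01 and 0.003 m and angle between stray_bottle's own z axis and vertical below 0.06 rad and linear speed of each of stray_bottle, rack_loose below 0.02 m/s); the robot touches nothing.
It fails at once if a tube rack is tipped by more than 0.25 rad (angle between any of rack_loose, rack_home's own z axis and vertical above 0.25 rad).
It fails at once if a tube rack is lifted by more than 15 mm (z of any of rack_loose, rack_home in the frame of carrier above 0.021 m).
It fails at once if the white bottle is knocked over (angle between stray_bottle's own z axis and vertical above 0.7 rad).
It fails at once if the oil bottle, cell counter, timer or yellow-lidded pot is moved by more than 25 mm (distance of any of oil_bottle, cell_counter, timer, yellow_pot from where it was at the start of the episode above 0.025 m).
It also fails if it takes over 72 s, if anything falls off the work surface, if the arm or the gripper's body presses on something with over 40 N, if the wrist force passes 120 N, or if a joint passes its speed limit or range.

## Working session

There is one attempt and no reset: what is moved stays moved. The work goes in short steps, Python scripts to look and compute and a tool call to move; the robot and the scene stay as the last step left them, time stands still between calls to the robot, and variables do not carry over. Pictures are saved under pics/ and viewed, at most 12 in all, crops included, and the job is handed in when it is done.

Besides the shell and the picture viewer there is one more tool, called as name(argument=value, ...) on one line, values as JSON. servo_tool: Moves the arm, as the interface text tells. Shift numbers are shares of 0.04 m and turn numbers shares of 0.12 rad, none past 1 either way. Its arguments: {"type":"object","properties":{"motion":{"type":"array"},"newtons":{"type":"number"}},"required":["motion"]}

```bash
mkdir -p pics; cat > h.py <<'E'
import numpy as np, cv2
from station import bot
def K(c,shape=(400,640)):
    f=shape[0]/2/np.tan(np.radians(c['fovy'])/2); return f,c['cx'],c['cy'],np.array(c['view'])
def cloud(name):
    c=bot.get_calibration(name); im,d=bot.read_camera(name); f,cx,cy,V=K(c)
    v,u=np.mgrid[:400,:640]; P=np.stack([(u-cx)/f*d,(v-cy)/f*d,d,np.ones_like(d)],-1)
    W=P@np.linalg.inv(V).T; W=W[...,:3]; W[d==0]=np.nan
    return im,d,W
def save(im,n): cv2.imwrite('pics/'+n,im[...,::-1])
E
python3 - <<'E'
from h import *
o=bot.get_obs(); print({k:np.round(v,3) for k,v in o.items()})
for n in('side','top'):
    im,d,W=cloud(n); save(im,n+'0.png'); np.savez('/tmp/'+n+'0',im=im,W=W)
    print(n,np.linalg.inv(K(bot.get_calibration(n))[3])[:3].round(2).tolist())
E
```

```text
{'t': np.float64(0.0), 'q': array([ 0.998,  0.478,  0.022,  1.556, -0.012,  1.109, -0.083]), 'joint_vel': array([-0.001,  0.   , -0.001, -0.001,  0.001,  0.   , -0.001]), 'joint_torque': array([ 0.0000e+00, -5.9645e+01,  1.6080e+00, -2.8120e+01,  1.2000e-02,
        9.0000e-03,  0.0000e+00]), 'eef_pos': array([ 0.302, -0.603,  0.252]), 'tool_rot': array([-0.001,  0.973,  0.23 , -0.   ]), 'contact_force': array([-0.058, -0.181,  0.073]), 'torque': array([0.003, 0.006, 0.026]), 'grasp_force': np.float64(0.0), 'gripper_width': np.float64(1.0)}
side [[0.96, 0.13, -0.24, 0.91], [0.28, -0.49, 0.82, -1.34], [-0.01, -0.86, -0.51, 0.91]]
top [[-0.2, -0.76, 0.62, -0.29], [-0.98, 0.16, -0.11, 0.22], [-0.01, -0.63, -0.77, 1.05]]
```

View pics/top0.png

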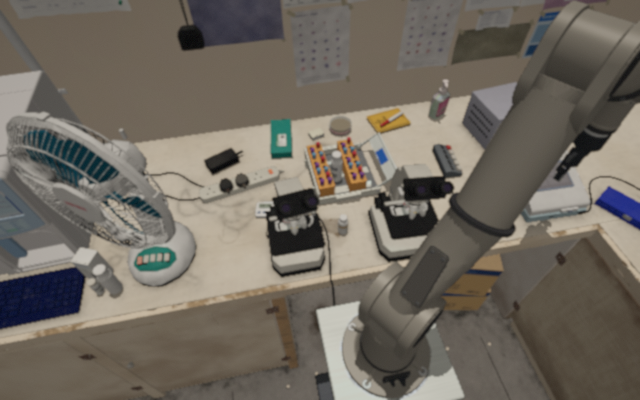

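View pics/side0.png

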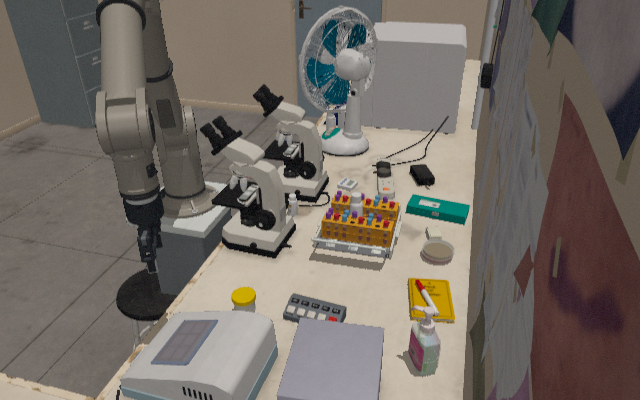

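The top view shows the racks at about (320–355, 165), with the bottle between them and the flap at about (383, 155). The side view shows the racks at about (360, 225) and the white cap at (357, 200). The arm is at the right with no fan nearby. Next I'll measure from the depth.

```bash
python3 - <<'E'
from h import *
ims=[]
for n,(u0,u1,v0,v1) in {'top':(290,410,120,210),'side':(300,420,180,270)}.items():
    z=np.load(f'/tmp/{n}0.npz'); im,W=z['im'],z['W']
    ims.append(cv2.resize(im[v0:v1,u0:u1],None,fx=5,fy=5,interpolation=cv2.INTER_CUBIC)[:, :])
    hsv=cv2.cvtColor(im,cv2.COLOR_RGB2HSV)
    m=np.zeros((400,640),bool); m[v0:v1,u0:u1]=1
    org=m&(hsv[...,0]>8)&(hsv[...,0]<22)&(hsv[...,1]>150)&(hsv[...,2]>90)
    P=W[org]; P=P[np.isfinite(P).all(1)]
    print(n,'orange',len(P),P.min(0).round(3),P.max(0).round(3))
    t=P[(P[:,2]>.055)&(P[:,2]<.085)]
    print(' zhist',np.histogram(P[:,2],bins=np.arange(0,.11,.01))[0])
    lab,_=None,None
    y=t[:,1]; print(' yhist',np.histogram(y,bins=np.arange(-.2,.2,.01)))
    wh=m&(hsv[...,1]<50)&(W[...,2]>.105)&(W[...,2]<.145); Q=W[wh]
    print(' cap',len(Q), Q.mean(0).round(3) if len(Q) else 0, Q.min(0).round(3),Q.max(0).round(3), np.argwhere(wh).mean(0))
    bl=m&(hsv[...,0]>95)&(hsv[...,0]<125)&(hsv[...,1]>120)&(W[...,2]<.09)
    Q=W[bl]; print(' blue',len(Q),Q.mean(0).round(3),Q.min(0).round(3),Q.max(0).round(3))
    # table
    a=W[m&(abs(W[...,2])<.01)]; print(' bench z',np.median(a[:,2]))
h=np.vstack(ims)[:, :600]; cv2.imwrite('pics/crop0.png',cv2.resize(np.hstack(ims),(800,300))[...,::-1])
E
```

```text
top orange 832 [ 0.533 -0.374  0.007] [0.914 0.073 0.09 ]
 zhist [ 11 253  19  46  76  46 131 232  17   1]
 yhist (array([ 0,  0,  0,  0,  0,  0,  0,  0,  0,  0,  1, 30, 56, 30, 27, 73,  1,
        0,  0,  0,  0,  0, 10, 42, 60, 28, 34,  8,  0,  0,  0,  0,  0,  0,
        0,  0,  0,  0,  0]), array([-2.00000000e-01, -1.90000000e-01, -1.80000000e-01, -1.70000000e-01,
       -1.60000000e-01, -1.50000000e-01, -1.40000000e-01, -1.30000000e-01,
       -1.20000000e-01, -1.10000000e-01, -1.00000000e-01, -9.00000000e-02,
       -8.00000000e-02, -7.00000000e-02, -6.00000000e-02, -5.00000000e-02,
       -4.00000000e-02, -3.00000000e-02, -2.00000000e-02, -1.00000000e-02,
        1.66533454e-16,  1.00000000e-02,  2.00000000e-02,  3.00000000e-02,
        4.00000000e-02,  5.00000000e-02,  6.00000000e-02,  7.00000000e-02,
        8.00000000e-02,  9.00000000e-02,  1.00000000e-01,  1.10000000e-01,
        1.20000000e-01,  1.30000000e-01,  1.40000000e-01,  1.50000000e-01,
        1.60000000e-01,  1.70000000e-01,  1.80000000e-01,  1.90000000e-01]))
 cap 248 [ 0.477 -0.069  0.13 ] [ 0.379 -0.144  0.105]
[... 753 characters left out ...]
e-02, -6.00000000e-02, -5.00000000e-02,
       -4.00000000e-02, -3.00000000e-02, -2.00000000e-02, -1.00000000e-02,
        1.66533454e-16,  1.00000000e-02,  2.00000000e-02,  3.00000000e-02,
        4.00000000e-02,  5.00000000e-02,  6.00000000e-02,  7.00000000e-02,
        8.00000000e-02,  9.00000000e-02,  1.00000000e-01,  1.10000000e-01,
        1.20000000e-01,  1.30000000e-01,  1.40000000e-01,  1.50000000e-01,
        1.60000000e-01,  1.70000000e-01,  1.80000000e-01,  1.90000000e-01]))
 cap 95 [ 0.632 -0.02   0.121] [ 0.615 -0.039  0.106] [0.647 0.001 0.131] [197.44210526 355.71578947]
 blue 56 [ 0.646 -0.028  0.08 ] [ 0.407 -0.097  0.01 ] [0.695 0.195 0.09 ]
 bench z -0.0021849543672071148
```

View pics/crop0.png

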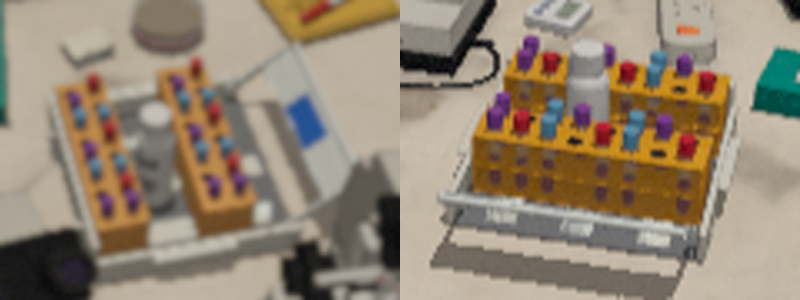

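The crop shows the cap clear above the racks, the loose rack on the flap side (right in the top view) and the flap leaning outward with its blue pad. Next I'll fit the rack rectangles and the flap plane.

```bash
python3 - <<'E'
from h import *
A={}
for n,(u0,u1,v0,v1) in {'top':(290,410,120,210),'side':(300,420,180,270)}.items():
    z=np.load(f'/tmp/{n}0.npz'); im,W=z['im'],z['W']
    hsv=cv2.cvtColor(im,cv2.COLOR_RGB2HSV); m=np.zeros((400,640),bool); m[v0:v1,u0:u1]=1
    org=m&(hsv[...,0]>8)&(hsv[...,0]<22)&(hsv[...,1]>130)&(hsv[...,2]>80)
    for nm,lo,hi in(('loose',-.12,-.025),('home',.0,.1)):
        s=org&(W[...,1]>lo)&(W[...,1]<hi)&(W[...,2]>.058)&(W[...,2]<.082)&(W[...,0]>.5)&(W[...,0]<.8)
        P=W[s]; r=cv2.minAreaRect(P[:,:2].astype(np.float32)); print(n,nm,len(P),np.round(r[0],3),np.round(r[1],3),round(r[2],1),'z',np.median(P[:,2]).round(3))
        A[n,nm]=P
    cap=m&(hsv[...,1]<60)&(W[...,2]>.112)&(W[...,2]<.15)&(W[...,0]>.58)&(W[...,0]<.68)&(abs(W[...,1]+.02)<.04)
    Q=W[cap]; r=cv2.minAreaRect(Q[:,:2].astype(np.float32)); print(n,'cap',len(Q),r, Q[:,2].max(), np.percentile(Q[:,2],[50,90]))
    tp=Q[Q[:,2]>Q[:,2].max()-.006]; print(' captop',tp.mean(0))
    # white stuff beyond loose rack: flap
    fl=m&(W[...,1]<-.11)&(W[...,1]>-.23)&(W[...,2]>.03)&(W[...,2]<.12)&(W[...,0]>.5)&(W[...,0]<.78)
    P=W[fl]; print(n,'flap',len(P),P.min(0).round(3),P.max(0).round(3))
    if len(P)>20:
        c=P.mean(0);print(c.round(3),np.linalg.svd(P-c)[2].round(3).tolist(),np.linalg.svd(P-c,full_matrices=False)[1])
E
```

```text
top loose 345 [ 0.643 -0.066] [0.218 0.053] 0.2 z 0.071
top home 357 [0.642 0.047] [0.217 0.056] 1.4 z 0.071
top cap 76 ((0.6263090968132019, -0.00844452902674675), (0.029635366052389145, 0.03142084553837776), 40.91831588745117) 0.13525689816396635 [0.12898753 0.13304636]
 captop [ 0.62676417 -0.00805635  0.13165775]
top flap 675 [ 0.521 -0.211  0.03 ] [ 0.769 -0.111  0.085]
[ 0.645 -0.183  0.063] [[-1.0, 0.013, -0.019], [-0.021, -0.846, 0.533], [0.009, -0.533, -0.846]] [1.8616717  0.60992383 0.08740933]
side loose 495 [ 0.65  -0.071] [0.22  0.066] 1.0 z 0.069
side home 341 [0.649 0.041] [0.219 0.063] 1.7 z 0.068
side cap 85 ((0.6317870616912842, -0.015314102172851562), (0.03145090863108635, 0.0305462758988142), 58.70573043823242) 0.13131799162307656 [0.12563583 0.12886283]
 captop [ 0.63131566 -0.01459146  0.12779925]
side flap 251 [ 0.529 -0.221  0.03 ] [ 0.771 -0.112  0.082]
[ 0.654 -0.201  0.07 ] [[1.0, 0.013, 0.002], [-0.01, 0.879, -0.477], [0.008, -0.477, -0.879]] [1.1841793  0.47491878 0.0499511 ]
```

```bash
python3 - <<'E'
from h import *
W=np.concatenate([np.load(f'/tmp/{n}0.npz')['W'].reshape(-1,3) for n in('top','side')]); W=W[np.isfinite(W).all(1)]
xs=np.arange(.2,.96,.04); ys=np.arange(.32,-.6,-.04)
print('x->',(xs*100).round().astype(int).tolist())
for y in ys:
    r=[]
    for x in xs:
        s=W[(abs(W[:,0]-x)<.02)&(abs(W[:,1]-y)<.02)&(W[:,2]>-.05)&(W[:,2]<1)]
        r.append('%4d'%(np.percentile(s[:,2],98)*1000) if len(s)>2 else '   .')
    print('%5.2f'%y,*r)
E
```

```text
x-> [20, 24, 28, 32, 36, 40, 44, 48, 52, 56, 60, 64, 68, 72, 76, 80, 84, 88, 92]
 0.32    .    3    3    3    3    4    3    3    6    3    4   55   56   26    2   31   25    3    5
 0.28    .    2   28   43   32  124   44    4   20   20    4   34   34   31    2    4    4    4    3
 0.24    .  355  348  337  175  294  150   34   19   19    4   31   35   33    4    3    3    4    4
 0.20    .  390  361  348  325  311  263   28    0    1    3   28   34   31   14   35   35   35   35
 0.16    .  390  362  348  325  310  259  134    0    .    .    .   16    4   33   36   35   35   35
 0.12    .  388  370  348  171  146  144   29   14    .    1    4    4    4   32   33   34   35   34
 0.08  -10   10   10   10  100   59   56    8   71   93   96   93   94   92   72    3    4    3    4
 0.04    .    3    3    3    3   76    3    4   71   95   95   93   93   93   90    1   17   21    4
 0.00    .    2    4    4    3   74    3    3   39   82  130  133   76   71   70    2    6   21   19
-0.04    .    3    3    4    3    4    4    4   69   93  102  130   94   97   71    3    5   36   34
-0.08  38
[... 603 characters left out ...]
 737    0    0    1    1    3    4    1    1    1    1    3    4    5    4    3   17   31   29
-0.36  741    0    1    0    1    3    3    2    1    3    2    3    4    5    4    3   14   19   31
-0.40  726  694    1    1    1   -1    1    2    2   41   39   38   36    5    4    3    3   15    5
-0.44  710  692  647    1    0   60   63   19    3   38   40   40   39    4    4    5    4    5    4
-0.48  688  682  655    0    1   63   64   64    3   31   35   35   36    4    6    4    3  105  107
-0.52  662  663  651  617    .    .   64    .    1    2    4    5    6    5    5    4    3  167  167
-0.56    .  639  635  618  594    .    .    .    .    1    3    6    5    4    5    4    3  102  102
```

servo_tool(motion=[[[1,0,0,0.9,0.5],[1,0,0,0.9,0.8],[1,0,0,0.9,0.8],[1,0.3,0.2,0.9,0.8],[1,0.9,0.8,0,0.8],[1,0.9,0.8,0,0.8],[1,0.9,0.8,0,0.8],[1,0.9,0.8,0,0.8],[1,0.9,0.8,0,0.8],[1,0.9,0.8,0,0.8],[1,0.9,0.8,0,0.8],[1,0.9,0.8,0,0.7],[1,0.5,0.8,0,0],[1,0,0.5,0,0]]])

```text
t: 1.5
eef_pos: [0.6251, -0.2826, 0.3957]
tool_rot: [-0.001, 0.706, 0.708, 0.001]
contact_force: [0.2, 0.2, -0.1]
gripper_width: 0.996
grasp_force: 0.0
```

servo_tool(motion=[[[1,0,0.9,0,0],[1,0,0.9,0,0],[1,0,0.9,0,0],[1,0,0.9,0,0],[1,0,0.5,0,0],[1,0,0,0,0],[1,0,0,0,0]]])

```text
t: 2.2
eef_pos: [0.6221, -0.1244, 0.3972]
tool_rot: [0.0, 0.708, 0.706, -0.001]
contact_force: [0.6, -0.1, -0.6]
gripper_width: 1.0
grasp_force: 0.0
```

```bash
cat > w.py <<'E'
import sys
from h import *
n=sys.argv[1]; print(bot.get_obs()['eef_pos'].round(4)); im,d,W=cloud('wrist'); save(im,n+'.png'); np.savez('/tmp/'+n,im=im,W=W,V=bot.get_calibration('wrist')['view'])
print(np.linalg.inv(bot.get_calibration('wrist')['view'])[:3].round(3).tolist())
print(W[200,320])
E
python3 w.py w1
```

```text
[ 0.6221 -0.1244  0.3972]
[[1.0, -0.004, -0.002, 0.622], [-0.005, -0.956, -0.292, -0.051], [-0.0, 0.292, -0.956, 0.518]]
[ 0.61690503 -0.1878692   0.06420832]
```

View pics/w1.png

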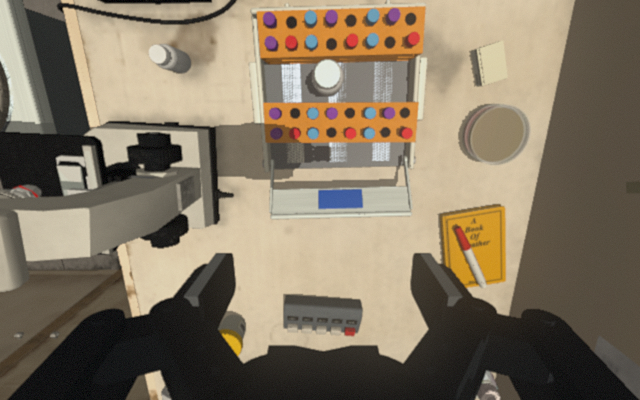

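The view shows the cap at (327, 75), the loose rack at about (340, 123), the home rack at about (340, 32) and the flap plate at about (340, 200). I'll take a second view from farther forward.

servo_tool(motion=[[[1,0,-0.8,0,0],[1,0,-0.8,0,0],[1,0,0,0,0],[1,0,0,0,0],[1,0,0,0,0]]])

```text
t: 2.75
eef_pos: [0.6224, -0.1875, 0.3971]
tool_rot: [-0.0, 0.708, 0.706, 0.0]
contact_force: [-0.0, 0.2, 0.8]
gripper_width: 1.003
grasp_force: 0.0
```

```bash
python3 w.py w2; python3 - <<'E'
from h import *
c=bot.get_calibration('wrist'); f,cx,cy,_=K(c)
rays=[]
for n in('w1','w2'):
    z=np.load(f'/tmp/{n}.npz'); im,W,V=z['im'],z['W'],z['V']
    hsv=cv2.cvtColor(im,cv2.COLOR_RGB2HSV)
    org=((hsv[...,0]>8)&(hsv[...,0]<22)&(hsv[...,1]>150)&(W[...,2]>.062)&(W[...,2]<.08))
    for nm,lo,hi in(('loose',-.12,-.025),('home',.0,.1)):
        P=W[org&(W[...,1]>lo)&(W[...,1]<hi)&(W[...,0]>.5)&(W[...,0]<.8)]
        if len(P)<50: continue
        r=cv2.minAreaRect(P[:,:2].astype(np.float32)); print(n,nm,len(P),np.round(r[0],4),np.round(r[1],4),round(r[2],2),np.median(P[:,2]).round(4))
    cap=(hsv[...,1]<60)&(W[...,2]>.12)&(W[...,2]<.15)&(abs(W[...,0]-.63)<.05)&(abs(W[...,1]+.01)<.05)
    Q=W[cap]; (e,_)=cv2.minEnclosingCircle(np.argwhere(cap)[:,::-1].astype(np.float32)); uv=np.array(e)
    print(n,'cap',len(Q),Q.mean(0).round(4),Q.min(0).round(4),Q.max(0).round(4),uv)
    T=np.linalg.inv(V); d=T[:3,:3]@[(uv[0]-cx)/f,(uv[1]-cy)/f,1]; rays.append((T[:3,3],d/np.linalg.norm(d)))
    fl=(W[...,1]<-.15)&(W[...,1]>-.24)&(W[...,2]>.035)&(W[...,2]<.12)&(W[...,0]>.5)&(W[...,0]<.8)
    P=W[fl]; cc=P.mean(0); S=np.linalg.svd(P-cc,full_matrices=False); print(n,'flap',len(P),P.min(0).round(3),P.max(0).round(3),cc.round(4),S[2].round(3).tolist())
A=np.zeros((3,3));b=np.zeros(3)
for o,d in rays: M=np.eye(3)-np.outer(d,d); A+=M; b+=M@o
print('cap triang',np.linalg.solve(A,b).round(4))
E
```

```text
[ 0.6224 -0.1875  0.3971]
[[1.0, -0.002, -0.0, 0.622], [-0.002, -0.957, -0.29, -0.112], [0.0, 0.29, -0.957, 0.518]]
[ 6.16744184e-01 -2.69825273e-01 -3.78283324e-04]
w1 loose 4039 [ 0.6469 -0.0694] [0.2179 0.0549] 0.21 0.0715
w1 home 5167 [0.6457 0.046 ] [0.2184 0.0557] 1.35 0.0716
w1 cap 605 [ 0.6266 -0.0107  0.131 ] [ 0.6113 -0.0262  0.1203] [0.6424 0.0047 0.134 ] [327.  74.]
w1 flap 4307 [ 0.536 -0.214  0.036] [ 0.759 -0.15   0.084] [ 0.648  -0.19    0.0672] [[1.0, 0.02, 0.002], [-0.015, 0.809, -0.587], [0.014, -0.587, -0.809]]
w2 loose 4757 [ 0.6469 -0.0695] [0.0554 0.2179] 89.83 0.0716
w2 home 522 [0.6454 0.0186] [0.0063 0.2159] 89.81 0.0714
w2 cap 742 [ 0.6265 -0.0119  0.1307] [ 0.611  -0.0268  0.1202] [0.6423 0.0037 0.1339] [326.5    15.625]
w2 flap 4490 [ 0.537 -0.213  0.035] [ 0.759 -0.15   0.083] [ 0.6485 -0.1904  0.0675] [[1.0, 0.023, -0.0], [-0.019, 0.811, -0.585], [0.013, -0.585, -0.811]]
cap triang [ 0.6268 -0.012   0.1336]
```

servo_tool(motion=[[[1,0.11,0.9,0,0],[1,0,0.9,0,0],[1,0,0.9,0,0],[1,0,0.9,0,0],[1,0,0.8,0,0],[1,0,0,-0.9,0],[1,0,0,-0.9,0],[1,0,0,-0.9,0],[1,0,0,-0.9,0],[1,0,0,-0.9,0],[1,0,0,-0.9,0],[1,0,0,-0.7,0],[1,0,0,-0.4,0],[1,0,0,0,0],[1,0,0,0,0],[1,0,0,0,0]]])

```text
t: 4.4
eef_pos: [0.6283, -0.0111, 0.1393]
tool_rot: [0.001, 0.708, 0.706, 0.001]
contact_force: [0.8, 0.4, 0.4]
gripper_width: 0.997
grasp_force: 0.0
```

servo_tool(motion=[[[0.6,-0.03,0,-0.3,0],[0.3,0,0,-0.08,0],[0.2,0,0,0,0],[0.2,0,0,0,0],[0.2,0,0,0,0],[0.2,0,0,0,0],[0.2,0,0,0,0],[0.2,0,0,0,0]]], newtons=30)

```text
t: 5.2
eef_pos: [0.6272, -0.0112, 0.1233]
tool_rot: [0.001, 0.708, 0.706, 0.001]
contact_force: [3.5, 0.6, 5.1]
gripper_width: 0.377
grasp_force: 27.2
```

servo_tool(motion=[[[0.2,0,0,0.3,0],[0.2,0,0,0.6,0],[0.2,0,0,0.8,0],[0.2,0,0,0.8,0],[0.2,0,0,0.8,0],[0.2,0,0,0.6,0],[0.2,0,0,0.3,0],[0.2,0,0,0,0],[0.2,0,0,0,0]]])

```text
t: 6.1
eef_pos: [0.6248, -0.0116, 0.2887]
tool_rot: [-0.001, 0.708, 0.706, -0.001]
contact_force: [-0.4, -0.4, -0.3]
gripper_width: 0.373
grasp_force: 28.6
```

servo_tool(motion=[[[0.2,0.2,-0.4,0,0],[0.2,0.36,-0.75,0,0],[0.2,0.36,-0.75,0,0],[0.2,0.36,-0.75,0,0],[0.2,0.36,-0.75,0,0],[0.2,0.36,-0.75,0,0],[0.2,0.36,-0.75,0,0],[0.2,0.36,-0.75,0,0],[0.2,0.36,-0.75,0,0],[0.2,0.36,-0.75,0,0],[0.2,0.2,-0.75,-0.3,0],[0.2,0,0,-0.6,0],[0.2,0,0,-0.7,0],[0.2,0,0,-0.7,0],[0.2,0,0,-0.7,0],[0.2,0,0,-0.5,0],[0.2,0,0,-0.3,0],[0.2,0,0,0,0],[0.2,0,0,0,0]]])

```text
t: 8.0
eef_pos: [0.7715, -0.3281, 0.1381]
tool_rot: [0.0, 0.708, 0.706, -0.0]
contact_force: [1.0, -0.1, -0.1]
gripper_width: 0.375
grasp_force: 28.6
```

servo_tool(motion=[[[0.2,0,0,-0.25,0],[0.2,0,0,-0.15,0],[0.2,0,0,-0.08,0],[0.2,0,0,-0.04,0],[0.2,0,0,0,0],[0.2,0,0,0,0]]])

```text
t: 8.6
eef_pos: [0.7715, -0.3275, 0.1178]
tool_rot: [0.0, 0.708, 0.706, 0.0]
contact_force: [-1.9, 0.1, 2.2]
gripper_width: 0.373
grasp_force: 29.1
```

servo_tool(motion=[[[0.45,0,0,0,0],[0.6,0,0,0,0],[0.8,0,0,0,0],[0.9,0,0,0,0],[0.9,0,0,0.5,0],[0.9,0,0,0.8,0],[0.9,0,0,0.8,0],[0.9,0,0,0.8,0],[0.9,0,0,0.8,0],[0.9,0,0,0.5,0],[0.7,-0.5,0.3,0,0],[0.7,-0.8,0.8,0,0],[0.7,-0.8,0.8,0,0],[0.7,-0.8,0.8,0,0],[0.7,0,0.8,0,0],[0.7,0,0.8,0,0],[0.7,0,0.5,0,0],[0.7,0,0,0,0],[0.7,0,0,0,0]]])

```text
t: 10.5
eef_pos: [0.6557, -0.1357, 0.2867]
tool_rot: [0.001, 0.708, 0.707, 0.0]
contact_force: [0.0, -0.5, 0.2]
gripper_width: 0.7
grasp_force: 0.0
```

```bash
cat > m.py <<'E'
import sys
from h import *
n=sys.argv[1]
im,d,W=cloud('wrist'); save(im,n+'.png'); hsv=cv2.cvtColor(im,cv2.COLOR_RGB2HSV)
org=((hsv[...,0]>8)&(hsv[...,0]<22)&(hsv[...,1]>150)&(W[...,2]>.062)&(W[...,2]<.08)&(abs(W[...,0]-.65)<.15)&(W[...,1]>-.13)&(W[...,1]<.11))
k,lab,st,_=cv2.connectedComponentsWithStats(org.astype(np.uint8))
for i in range(1,k):
    if st[i,4]>300:
        P=W[lab==i]; r=cv2.minAreaRect(P[:,:2].astype(np.float32)); print(len(P),np.round(r[0],4),np.round(r[1],4),round(r[2],2),np.median(P[:,2]).round(4),P.min(0).round(4),P.max(0).round(4))
E
python3 m.py w3
```

```text
3846 [0.6463 0.0283] [0.2191 0.0245] 0.38 0.0716 [0.5367 0.0154 0.0622] [0.7559 0.0401 0.0799]
7329 [ 0.6467 -0.0692] [0.055  0.2188] 89.98 0.0715 [ 0.5373 -0.0968  0.0692] [ 0.7561 -0.0418  0.0795]
```

View pics/w3.png

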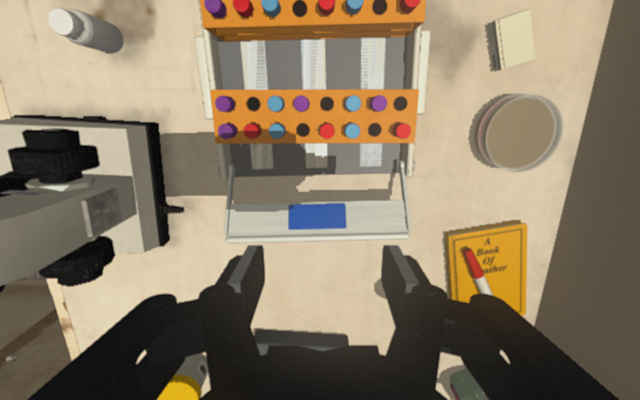

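servo_tool(motion=[[[0.7,-0.2,0.49,0,0.15],[0.7,0,0,-0.8,0],[0.7,0,0,-0.8,0],[0.7,0,0,-0.8,0],[0.7,0,0,-0.8,0],[0.7,0,0,-0.7,0],[0.7,0,0,-0.3,0],[0.7,0,0,0,0],[0.7,0,0,0,0]]])

```text
t: 11.45
eef_pos: [0.6482, -0.1161, 0.1185]
tool_rot: [0.001, 0.702, 0.713, 0.001]
contact_force: [0.4, -0.1, 1.0]
gripper_width: 0.703
grasp_force: 0.0
```

servo_tool(motion=[[[0.7,0,0,-0.4,0],[0.7,0,0,-0.4,0],[0.7,0,0,-0.4,0],[0.7,0,0,-0.3,0],[0.7,0,0,-0.2,0],[0.7,0,0,0,0],[0.7,0,0,0,0]]])

```text
t: 12.15
eef_pos: [0.6476, -0.1157, 0.0493]
tool_rot: [-0.0, 0.701, 0.713, 0.0]
contact_force: [0.7, 0.3, 0.6]
gripper_width: 0.699
grasp_force: 0.0
```

servo_tool(motion=[[[0.7,0,0.1,0,0],[0.7,0,0.1,0,0],[0.7,0,0.1,0,0],[0.7,0,0.1,0,0],[0.7,0,0.1,0,0],[0.7,0,0.1,0,0],[0.7,0,0.1,0,0],[0.7,0,0.1,0,0]]])

```text
t: 12.95
eef_pos: [0.6476, -0.084, 0.0496]
tool_rot: [0.0, 0.702, 0.713, -0.0]
contact_force: [0.3, -5.2, 5.4]
gripper_width: 0.703
grasp_force: 2.4
```

```bash
python3 m.py w4; python3 -c "
from h import *
o=bot.get_obs();print(o['contact_force'],o['torque'],o['eef_pos'])"
```

```text
6714 [0.6441 0.0192] [0.1876 0.0036] 1.04 0.0712 [0.5503 0.0159 0.0675] [0.7379 0.0219 0.074 ]
53850 [ 0.6462 -0.0454] [0.221  0.0569] 0.88 0.0715 [ 0.5358 -0.0743  0.0621] [ 0.7567 -0.0155  0.0798]
[-0.15187745 -3.90599053  4.47794671] [-0.80048049 -0.04194609 -0.0374836 ] [ 0.64765751 -0.08284057  0.04962588]
```

View pics/w4.png

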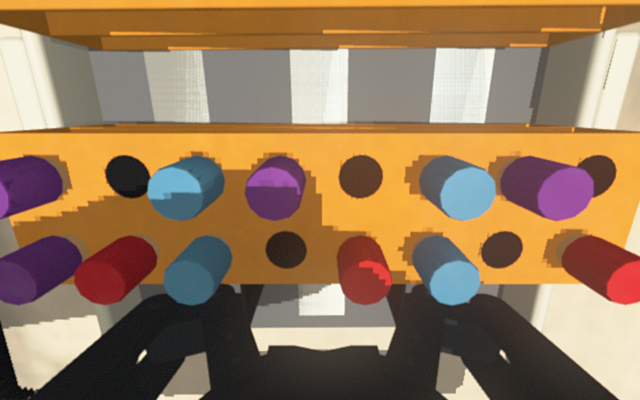

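servo_tool(motion=[[[0.7,0,0.1,0,0],[0.7,0,0.1,0,0],[0.7,0,0.1,0,0],[0.7,0,0.1,0,0],[0.7,0,0.1,0,0],[0.7,0,0.1,0,0],[0.7,0,0.1,0,0],[0.7,0,0.05,0,0]]])

```text
t: 13.8
eef_pos: [0.6475, -0.0537, 0.0495]
tool_rot: [0.0, 0.701, 0.713, -0.0]
contact_force: [0.6, -5.4, 5.5]
gripper_width: 0.702
grasp_force: 2.2
```

servo_tool(motion=[[[0.7,0,0.05,0,0],[0.7,0,0.05,0,0],[0.7,0,0.05,0,0],[0.7,0,0,0,0]]])

```text
t: 14.2
eef_pos: [0.6478, -0.0488, 0.0496]
tool_rot: [0.001, 0.701, 0.713, -0.0]
contact_force: [1.2, -6.8, 4.3]
gripper_width: 0.7
grasp_force: 2.8
```

servo_tool(motion=[[[0.7,0,0.05,0,0],[0.7,0,0.05,0,0],[0.7,0,0,0,0]]])

```text
t: 14.5
eef_pos: [0.6479, -0.0488, 0.0496]
tool_rot: [0.002, 0.702, 0.712, -0.002]
contact_force: [1.5, -12.7, 5.1]
gripper_width: 0.698
grasp_force: 6.2
```

servo_tool(motion=[[[0.7,0,0.05,0,0],[0.7,0,0.05,0,0],[0.7,0,0.05,0,0],[0.7,0,0,0,0]]])

```text
t: 14.9
eef_pos: [0.6478, -0.0488, 0.0497]
tool_rot: [0.004, 0.703, 0.711, -0.004]
contact_force: [2.1, -24.9, 6.3]
gripper_width: 0.702
grasp_force: 11.1
```

```bash
python3 m.py w5
```

```text
112857 [0.6462 0.0066] [0.221  0.0986] 0.72 0.0715 [ 0.536  -0.0431  0.0635] [0.7569 0.0566 0.08  ]
```

View pics/w5.png

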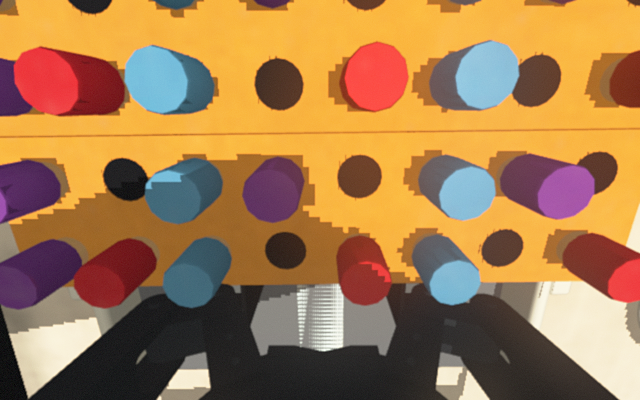

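The racks are flush: a thin seam at row 133 and 25 N with no further motion. Next I'll back off, rise and go round outside the flap.

servo_tool(motion=[[[0.7,0,-0.3,0,0],[0.7,0,-0.3,0,0],[0.7,0,-0.3,0,0],[0.7,0,0,0,0],[0.7,0,0,0.5,0],[0.7,0,0,0.9,0],[0.5,0,0,0.9,0],[0.3,0,0,0.9,0],[0,0,0,0.8,0],[0,0,-0.5,0,0],[0,0,-0.9,0,0],[0,0,-0.9,0,0],[0,0,-0.9,0,0],[0,0,-0.9,0,0],[0,0,-0.7,0,0],[0,0,0,0,0],[0,0,0,0,0]]])

```text
t: 16.65
eef_pos: [0.6473, -0.2652, 0.2088]
tool_rot: [-0.001, 0.702, 0.713, 0.0]
contact_force: [-0.5, 0.8, 0.1]
gripper_width: -0.002
grasp_force: 0.0
```

```bash
python3 m.py w6
```

```text
(no output)
```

View pics/w6.png

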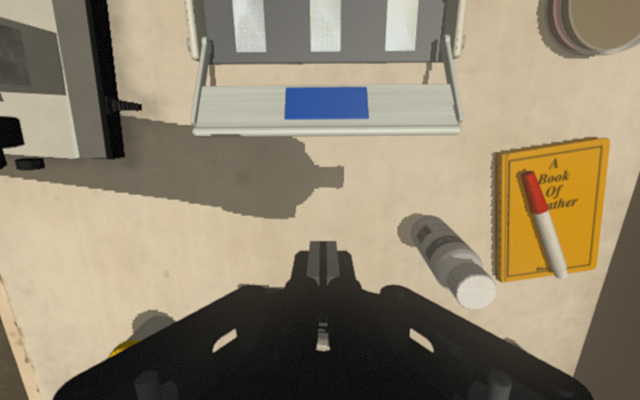

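The bottle stands upright at about (450, 265), and the flap is undisturbed with its edge at row 130. The fingers are outside the flap.

servo_tool(motion=[[[0,0,0,-0.6,0],[0,0,0,-0.8,0],[0,0,0,-0.8,0],[0,0,0,-0.5,0],[0,0,0,-0.25,0],[0,0,0,0,0],[0,0,0.3,0,0],[0,0,0.3,0,0],[0,0,0.3,0,0],[0,0,0.3,0,0],[0,0,0.3,0,0],[0,0,0.3,0,0],[0,0,0.3,0,0],[0,0,0.3,0,0]]])

```text
t: 18.1
eef_pos: [0.6518, -0.2007, 0.1035]
tool_rot: [0.019, 0.709, 0.705, -0.007]
contact_force: [-1.4, -34.7, 39.6]
gripper_width: -0.001
grasp_force: 15.9
```

servo_tool(motion=[[[0,0,-0.6,0,0],[0,0,-0.6,0,0],[0,0,-0.6,0,0],[0,0,-0.4,0,0],[0,0,0,0,0],[0,0,0,0,0]]])

```text
t: 18.7
eef_pos: [0.6476, -0.2564, 0.0913]
tool_rot: [-0.0, 0.701, 0.713, 0.0]
contact_force: [0.1, 0.8, 0.7]
gripper_width: 0.003
grasp_force: 0.0
```

```bash
cat > s.py <<'E'
import sys
from h import *
n=sys.argv[1]
for c in ('side','wrist'):
    im,d,W=cloud(c); np.savez(f'/tmp/{n}{c}',im=im,W=W)
    if c=='side': cv2.imwrite(f'pics/{n}.png',cv2.resize(im[140:290,250:450],(800,600),interpolation=cv2.INTER_CUBIC)[...,::-1])
    hsv=cv2.cvtColor(im,cv2.COLOR_RGB2HSV)
    bl=(hsv[...,0]>100)&(hsv[...,0]<125)&(hsv[...,1]>150)&(abs(W[...,0]-.65)<.06)&(W[...,1]<-.05)&(W[...,1]>-.24)&(W[...,2]<.15)
    P=W[bl]
    if len(P)>10: print(c,'pad',len(P),P.mean(0).round(4),P.min(0).round(4),P.max(0).round(4),'angle',np.arctan2(P[:,2].mean()-.025,P[:,1].mean()+.1345).round(3))
print(bot.get_obs()['eef_pos'],bot.get_obs()['contact_force'])
E
python3 s.py s1
```

```text
side pad 15 [ 0.6578 -0.1701  0.0801] [ 0.6491 -0.1817  0.0694] [ 0.6667 -0.1637  0.0951] angle 2.145
wrist pad 5507 [ 0.6463 -0.165   0.0851] [ 0.6135 -0.1728  0.0691] [ 0.6819 -0.1564  0.0977] angle 2.041
[ 0.64780952 -0.25527023  0.09130542] [-0.80634768  0.55959601 -0.14474936]
```

View pics/s1.png

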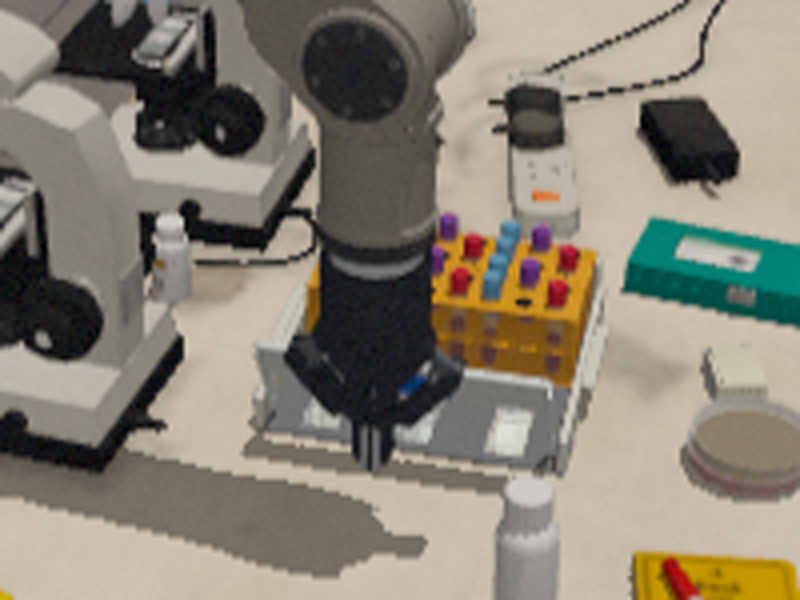

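The flap is at about 2.05 rad. The side view shows the hand outside it, and the edge had probably ridden up to the knuckles. I'll push with the tips higher.

servo_tool(motion=[[[0,0,0,0.3,0],[0,0,0,0.3,0],[0,0,0.3,0,0],[0,0,0.3,0,0],[0,0,0.3,0,0],[0,0,0.3,0,0],[0,0,0.2,0.03,0],[0,0,0.2,0.04,0],[0,0,0.2,0.04,0]]])

```text
t: 19.7
eef_pos: [0.6474, -0.1861, 0.12]
tool_rot: [0.0, 0.702, 0.713, -0.0]
contact_force: [0.4, -2.2, 2.1]
gripper_width: -0.001
grasp_force: 1.0
```

servo_tool(motion=[[[0,0,0.2,0.03,0],[0,0,0.2,0.02,0],[0,0,0.2,0,0],[0,0,0.2,0,0],[0,0,0.2,0,0]]])

```text
t: 20.2
eef_pos: [0.6472, -0.1449, 0.1215]
tool_rot: [-0.0, 0.701, 0.713, -0.0]
contact_force: [-0.5, -0.5, 0.5]
gripper_width: -0.002
grasp_force: 0.4
```

```bash
python3 s.py s2
```

```text
side pad 148 [ 0.6512 -0.1355  0.0883] [ 0.6156 -0.1601  0.0725] [ 0.6855 -0.1288  0.1497] angle 1.587
wrist pad 245 [ 0.627  -0.1269  0.0948] [ 0.6135 -0.1284  0.0779] [ 0.6544 -0.1251  0.1058] angle 1.463
[ 0.64730174 -0.14341933  0.12150189] [0.00217666 0.11222111 0.6829657 ]
```

servo_tool(motion=[[[0,0,0.18,-0.05,0],[0,0,0.18,-0.07,0],[0,0,0.18,-0.08,0],[0,0,0.18,-0.08,0],[0,0,0.18,-0.08,0],[0,0,0.18,-0.09,0],[0,0,0.18,-0.1,0],[0,0,0.18,-0.1,0],[0,0,0.18,-0.1,0],[0,0,0,0,0]]])

```text
t: 21.3
eef_pos: [0.647, -0.079, 0.091]
tool_rot: [-0.001, 0.701, 0.713, 0.0]
contact_force: [-0.5, 1.0, -0.6]
gripper_width: 0.003
grasp_force: 0.0
```

```bash
python3 s.py s3
```

```text
side pad 167 [ 0.6489 -0.0833  0.061 ] [ 0.6134 -0.0995  0.0507] [ 0.6818 -0.0682  0.1362] angle 0.612
wrist pad 1291 [ 0.6274 -0.0786  0.0651] [ 0.6118 -0.0937  0.0541] [ 0.6794 -0.0679  0.0728] angle 0.622
[ 0.64738874 -0.08063252  0.09161541] [ 0.84418647 -0.06469917 -1.12269835]
```

servo_tool(motion=[[[0,0,0,-0.12,0],[0,0,0,-0.12,0],[0,0,0,-0.12,0],[0,0,0,-0.12,0],[0,0,0,-0.12,0],[0,0,0,-0.12,0],[0,0,0,-0.12,0],[0,0,0,-0.1,0],[0,0,0,0,0]]])

```text
t: 22.3
eef_pos: [0.6469, -0.081, 0.0533]
tool_rot: [-0.0, 0.701, 0.713, -0.0]
contact_force: [-0.2, -0.3, -0.4]
gripper_width: 0.0
grasp_force: 0.0
```

```bash
python3 s.py s4
```

```text
side pad 73 [ 0.6491 -0.0704  0.0299] [ 0.6152 -0.0937  0.0247] [ 0.682  -0.0516  0.0414] angle 0.076
wrist pad 4213 [ 0.6394 -0.0667  0.033 ] [ 0.6111 -0.0847  0.0299] [ 0.6794 -0.0531  0.0357] angle 0.117
[ 0.64730947 -0.08106409  0.05397873] [-0.18171117 -0.01910017 -0.23491684]
```

Keep pressing until a firm force shows.

servo_tool(motion=[[[0,0,0,-0.05,0],[0,0,0,-0.05,0],[0,0,0,-0.04,0],[0,0,0,0,0]]])

```text
t: 22.8
eef_pos: [0.6472, -0.081, 0.0482]
tool_rot: [-0.0, 0.701, 0.713, -0.0]
contact_force: [0.2, -0.2, 0.4]
gripper_width: 0.004
grasp_force: 0.0
```

servo_tool(motion=[[[0,0,0,-0.04,0],[0,0,0,-0.04,0],[0,0,0,-0.04,0],[0,0,0,0,0]]])

```text
t: 23.2
eef_pos: [0.6476, -0.081, 0.0473]
tool_rot: [0.001, 0.702, 0.713, -0.0]
contact_force: [-10.7, 1.0, 27.5]
gripper_width: 0.001
grasp_force: 14.2
```

servo_tool(motion=[[[0,0,0,0.3,0],[0,0,0,0.8,0],[0,0,0,0.9,0],[0,0,0,0.9,0],[0,0,0,0.9,0],[0,0,0,0.8,0],[0,0,-0.7,0.5,0],[0,0,-0.8,0,0],[0,0,-0.8,0,0],[0,0,-0.5,0,0],[0,0,0,0,0],[0,0,0,0,0]]])

```text
t: 24.4
eef_pos: [0.6473, -0.1927, 0.2475]
tool_rot: [-0.0, 0.702, 0.713, 0.0]
contact_force: [0.1, 1.1, -0.1]
gripper_width: -0.003
grasp_force: 0.0
```

```bash
python3 s.py s5; python3 m.py w7; python3 - <<'E'
from h import *
z=np.load('/tmp/s5wrist.npz'); W=z['W']; s=z['im']
P=W[(abs(W[...,0]-.647)<.1)&(W[...,1]>-.09)&(W[...,1]<-.05)&(W[...,2]<.06)]
A=np.c_[P[:,1],np.ones(len(P))]; k=np.linalg.lstsq(A,P[:,2],rcond=None)[0]; print('plate slope',k[0],P[:,2].mean(),P[:,2].min(),P[:,2].max())
z=np.load('/tmp/s5side.npz'); W=z['W']; Q=W[(abs(W[...,0]-.77)<.05)&(abs(W[...,1]+.328)<.05)&(W[...,2]>.1)]; print('bottle top',Q.mean(0),Q[:,2].max())
E
```

```text
side pad 102 [ 0.6477 -0.0687  0.0241] [ 0.6139 -0.0871  0.0196] [ 0.6818 -0.0531  0.0303] angle -0.014
wrist pad 1995 [ 0.6453 -0.0684  0.0274] [ 0.6118 -0.0842  0.0249] [ 0.6791 -0.0536  0.0304] angle 0.036
[ 0.64759166 -0.19092804  0.24771042] [-0.32699581  1.09465108 -0.14477558]
3517 [ 0.6466 -0.032 ] [0.2182 0.0118] 1.31 0.0715 [ 0.5375 -0.0403  0.0628] [ 0.7556 -0.0246  0.0796]
plate slope 0.19476854681161507 0.024928448151001162 0.004166638529597977 0.030421481836883923
bottle top [ 0.77113132 -0.33448326  0.11710721] 0.12574348984241446
```

View pics/w7.png

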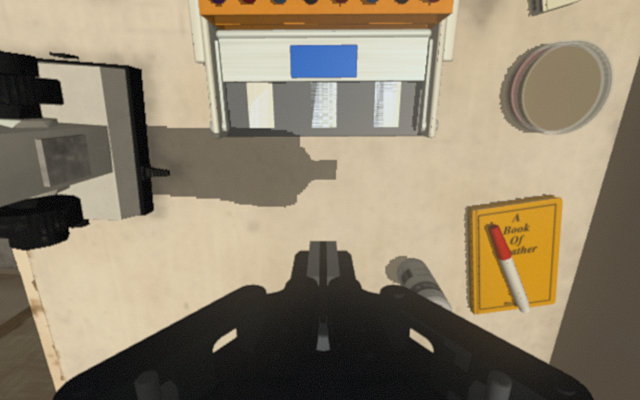

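servo_tool(motion=[[[0,0,0,0.8,0],[0,0,0.4,0.8,0],[0,0,0.8,0.8,0],[0,0,0.4,0.5,0],[0,0,0,0,0],[0,0,0,0,0],[0,0,0,0,0]]])

```text
t: 25.25
eef_pos: [0.6467, -0.13, 0.362]
tool_rot: [-0.001, 0.702, 0.712, -0.001]
contact_force: [-1.0, 0.2, -0.1]
gripper_width: -0.001
grasp_force: 0.0
```

```bash
python3 m.py w8; python3 s.py s6; python3 - <<'E'
from h import *
for n in('s5','s6'):
    z=np.load(f'/tmp/{n}wrist.npz'); W=z['W']; hsv=cv2.cvtColor(z['im'],cv2.COLOR_RGB2HSV)
    P=W[(hsv[...,0]>100)&(hsv[...,0]<125)&(hsv[...,1]>150)&(abs(W[...,0]-.65)<.06)&(W[...,1]<-.05)&(W[...,1]>-.1)&(W[...,2]<.06)]
    print('pad slope',np.linalg.lstsq(np.c_[P[:,:2],np.ones(len(P))],P[:,2],rcond=None)[0].round(4))
E
```

```text
11391 [0.646  0.0155] [0.2194 0.1061] 0.85 0.0716 [ 0.5355 -0.0391  0.0682] [0.7555 0.0696 0.0798]
side pad 102 [ 0.6478 -0.0689  0.0242] [ 0.615  -0.085   0.0199] [ 0.681  -0.0517  0.0298] angle -0.012
wrist pad 894 [ 0.6451 -0.0681  0.0273] [ 0.6126 -0.0835  0.0246] [ 0.6784 -0.0544  0.0298] angle 0.035
[ 0.64681852 -0.13015313  0.36221493] [-0.31648041  0.06132575 -0.81973957]
pad slope [0.0009 0.0014 0.0268]
pad slope [-0.0024 -0.001   0.0288]
```

View pics/w8.png

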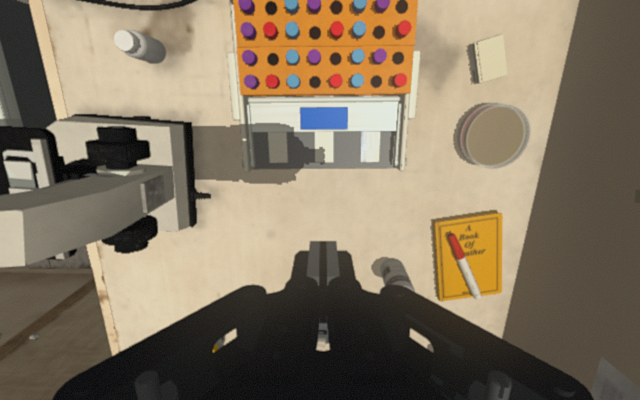

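The flap pad is level, with a slope of about 0. The racks are flush at rows 0–95, the bottle is upright on the bench, and the arm touches nothing. I'm handing in.

```bash
python3 -c "
from station import bot
print(bot.hand_in())"
```

```text
the job is handed in; nothing more can be done
None
```

I handed the job in at about 25 s of the 72 s: the bottle stands upright on the bench off the carrier, the loose rack is flush against the other, and the flap is folded down level behind it; the hand-in gave no verdict.

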